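# Unfold and crank the welding positioner

## Task

The welding positioner on the bench is parked, with the crank handle of its big handwheel folded down into a slotted bracket. Swing the handle up until it latches upright, then crank the wheel with it, clockwise seen from above, until the handle stands in line with the small steel pointer beside the rim, and let go, leaving it latched. Do not turn the small plain handwheel elsewhere on the bench.

Things in the scene. Friction and masses are not known exactly. Their poses are not given: they have to be found in the camera images.
- crank_handle (a joint): Fold angle of the crank handle on the big handwheel: 0 folded level, pointing straight out from the wheel; 1.57 upright on its stop. Its hinge pin is horizontal, tangent to the rim, 90 mm from the wheel's axis, 106 mm above the bench. A sprung ball resists lightly (3 N at the grip) from 1.1 to 1.35, then snaps it to the stop and holds it.
- grip (a point): Grasp point on the handle's axis, 95 mm from the hinge pin. Black round sleeve, 24 mm across, 48 to 115 mm from the pin, free to spin on its axis. Folded it lies level, 106 mm up, clear all round; its shaft sits between two prongs (28 to 40 mm from the pin, tops 128 mm up) that lock the wheel until it is raised 45 degrees. Upright, the point is 201 mm up.
- hub (a point): On the vertical axis of the big steel handwheel (rim 180 mm across, 90 mm above the bench, three spokes), at the hinge pin's height, 106 mm. Hub, pin and grip lie in one vertical plane. The wheel is stiff (about 4 N at the rim), stays where it is left, and turns the turntable with the exhaust can beside it at half speed. Place and heading of the unit vary.
- index (a point): Where the grip point of the upright handle must come, in free air: in line with the steel pointer tab, 90 mm from the wheel's axis, 201 mm above the bench. The tab is 16 mm wide, 131 mm from the axis, outside the rim, top 126 mm up, with a 7 mm wide tip towards the axis. It is 50 to 85 degrees clockwise (from above) of the parked handle.
- feed_wheel (a joint): Angle of the small plain handwheel (100 mm across, no crank, on its own low base to the robot's left): a bystander, to be left at 0.

How it is judged:
On the way, in this order (a step that is already met when the one before it is completed fails the run):
1. The crank handle is latched upright (within 10 degrees of its stop) while the wheel is still away from the pointer (value of joint crank_handle above 1.4 rad and horizontal distance between grip and index above 0.05 m), for 0.2 s.
2. The wheel is turned by the latched handle until the handle is in line with the pointer (within 18 mm) (value of joint crank_handle above 1.3 rad and horizontal distance between grip and index below 0.018 m), for 0.2 s.
At the end, for the whole second after the job is handed in: The crank handle is latched upright (within 10 degrees of its stop) and its grip stands within 18 mm of the point in line with the pointer (about 11 degrees of wheel), at rest (value of joint crank_handle above 1.4 rad and horizontal distance between grip and index below 0.018 m and velocity of joint crank_handle between -0.1 and 0.1 rad/s); the robot touches nothing.
It fails at once if the small plain handwheel is turned by more than 6 degrees (value of joint feed_wheel above 0.1 rad or value of joint feed_wheel below -0.1 rad).
It also fails if it takes over 40 s, if anything falls off the work surface, if the arm or the gripper's body presses on something with over 40 N, if the wrist force passes 120 N, or if a joint passes its speed limit or range.

## Robot

A 6-joint arm with a two-finger parallel gripper is mounted at the origin on the work surface. World frame = base frame: x ahead of the robot, y to its left, z up, the work surface at z = 0. Lengths are in m, angles in rad, forces in N, time in s.
With the tool pointing down it reaches from about 0.35 to 0.85 m from the base axis. Payload 8.1 kg.
Tool frame: the origin (TCP) lies midway between the tips of the shut fingers; the grasp point (between the pads) lies 19 mm behind it; z points along the fingers, y is the line along which they close (so a half turn about z gives the same grasp; the last joint's range is limited). The gripper opens to 93 mm and grips with 3 to 60 N. Pads are 15 mm wide; open, the fingers measure 128 mm over their backs; the gripper's body (75 mm by 188 mm) begins 65 mm behind the grasp point.
Start: joints at [1.025, 0.13, 1.488, -0, 1.523, -0.085], TCP at [0.267, 0.537, 0.181] pointing down, gripper open.
Joint ranges: [-2.96, 2.96], [-0.89, 2.26], [0.02, 2.5], [-1.34, 4.48], [0, 2.73], [-2.66, 2.66]. Speed limits (rad/s): [2.39, 2.39, 2.79, 3.14, 3.14, 3.14].

## Interface

Orientations are given as a rotation vector (axis times angle).
In Python, from plant import read_state, read_camera, get_calibration, close_job gives the robot as it stands.
- The arm moves only by the shell command python3 -m crank 'ROWS' [FORCE]. ROWS is JSON, a list that holds one entry, the list of rows, each a list of 7 numbers: the gripper's target within -1 to 1 (fully open at 1, half-way at 0, shut at -1), then the shift along the tool's x, y, z as a fraction of full scale, then the turn, a rotation vector about the tool's x, y, z as a fraction of full scale. In form: [[[grip, x, y, z, rx, ry, rz], ...]]. A call has exactly 5 rows; each row is the pose to reach, as a shift and turn from the pose commanded when the call began, along the tool's axes at that moment; what a row does not reach only later rows make up. Full scale, the value 1, is 0.5 m for a shift and 90 degrees for a turn. A row lasts 1/8 s, in which the tool goes at most 62.5 mm and 10.7 degrees, less where a joint would pass 70% of its speed; a pose out of reach is approached as far as the arm can. A call with a number of a shift or a turn outside -1 to 1 is refused whole. A call with a gripper value outside its range is refused whole. The fingers move at their own pace and stop on an object; FORCE is the grip in N (left out, the last holds). Time passes only in rows, so rows that repeat a pose let the fingers close, or fill a call up. It gives the time, the measured TCP pose, the force, the opening and the grip force at its end, in the units of the state.
- read_state(): the state, without advancing time (a new reading comes with each control period).
- read_camera(name): name is "side" or "top" or "wrist"; returns the picture (384x512x3 uint8, red, green, blue); there is no depth.
- get_calibration(name): a dict with "fx", "fy", "cx", "cy" (pixels), "dist_coeffs" ([k1, k2, p1, p2, k3] as OpenCV has them; the pictures are not rectified), "eye" and "orientation" of the camera in the world; the wrist camera has in their place "mount" (4x4, takes a point from camera to tool coordinates, whose origin is the TCP and whose axes are the flange's). Camera axes: x right, y down, z forward; pixel columns grow to the right and rows downward; lengths in m; the calibration is good to about 2 mm. A picture is of the moment at which its call begins: read the wrist's pose just before it. get_calibration takes no time and is no camera call.
- close_job(): hands the job in; it is judged then, once.
The state is a dict: "t": time; "q": joint angles; "dq": joint speeds; "joint_torque": joint torques, N m; "tool_pos": TCP position; "orientation": TCP orientation; "force": force on the tool from outside, world axes, zero at the start; "wrist_torque": the same for the moment, N m; "opening": finger opening in m; "gripper_force": force on a finger pad.
Only numpy, scipy, OpenCV 4.12 (cv2) and the standard library are available. Lean on these libraries where they do the work, as an engineer would, in place of code of your own. Each camera call takes 0.05 s, during which the arm holds its last target. There are 200 camera calls.

## Working session

There is one attempt and no reset: what is moved stays moved. The work goes in short steps, Python scripts to look and compute and a shell command to move; the robot and the scene stay as the last step left them, time stands still between calls to the robot, and variables do not carry over. Pictures are saved under pics/ and viewed, at most 11 in all, crops included, and the job is handed in when it is done.

```bash
mkdir -p pics; ls
python3 - <<'E'
from plant import *
import cv2
s=read_state();print(s)
for n in("top","side"):
    c=get_calibration(n);print(n,c)
    cv2.imwrite(f"pics/{n}0.png",read_camera(n)[:,:,::-1])
print(get_calibration("wrist"))
E
```

```text
pics
{'t': 0.0, 'q': array([ 1.02460423e+00,  1.31166293e-01,  1.48926464e+00, -6.37913811e-05,
        1.52299928e+00, -8.54368391e-02]), 'dq': array([ 3.79205981e-04, -2.10359190e-03, -4.62001132e-04, -3.49031435e-05,
       -1.72312754e-04, -1.37409895e-04]), 'joint_torque': array([-1.85096367e-03, -5.59840214e+01, -4.91760886e+01,  7.66839506e-02,
        3.58412240e-02, -1.34229167e-04]), 'tool_pos': array([0.26646635, 0.53687223, 0.18009249]), 'orientation': array([-7.17246058e-01, -3.05809575e+00,  2.77431755e-03]), 'force': array([ 0.69279338, -1.21973641, -0.8980317 ]), 'wrist_torque': array([-0.02557944, -0.01255703,  0.05446586]), 'gripper_force': 0.0, 'opening': 0.09297252359488534}
top {'fx': 398.7475267475649, 'fy': 398.7475267475649, 'cx': 262.853679351747, 'cy': 188.49337841705903, 'dist_coeffs': array([0.04752936, 0.        , 0.        , 0.        , 0.        ]), 'eye': array([0.47638329, 0.20685483, 1.12294587]), 'orientation': array([-2.19660705,  2.15960037, -0.15111357])}
side {'fx': 472.5325700420171, 'fy': 472.5325700420171, 'cx': 257.813257511805, 'cy': 195.79365778730158, 'dist_coeffs': array([0.05417218, 0.        , 0.        , 0.        , 0.        ]), 'eye': array([ 0.14420556, -0.56870774,  0.70654385]), 'orientation': array([-2.03957392,  0.55558281, -0.30275379])}
{'fx': 275.2651503517743, 'fy': 275.2651503517743, 'cx': 258.68564689447356, 'cy': 194.68846705265386, 'dist_coeffs': array([-0.04540869,  0.        ,  0.        ,  0.        ,  0.        ]), 'mount': array([[ 7.61470243e-06, -9.71045814e-01, -2.38893337e-01,
         6.61523652e-02],
       [ 9.99999806e-01, -1.41234646e-04,  6.05960864e-04,
         4.20942017e-04],
       [-6.22155777e-04, -2.38893295e-01,  9.71045625e-01,
        -2.02784614e-01],
       [ 0.00000000e+00,  0.00000000e+00,  0.00000000e+00,
         1.00000000e+00]])}
```

View pics/top0.png

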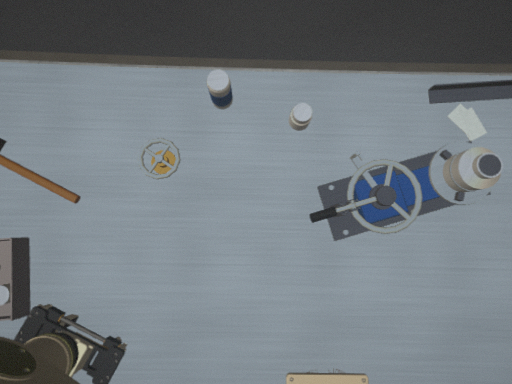

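View pics/side0.png

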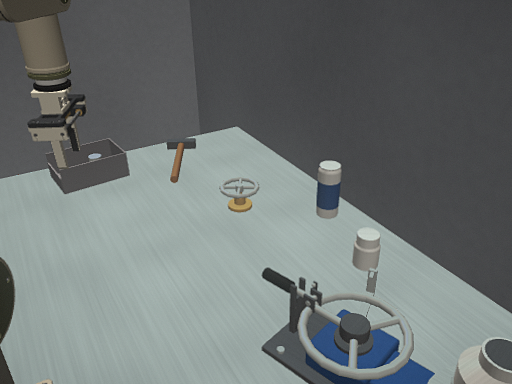

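The top view shows the wheel hub near (385,195), the folded black handle ending near (311,216) and the pointer near (356,157). The small wheel is at (160,158), well away. I'll enlarge both views.

```bash
cat > h.py <<'E'
import numpy as np, cv2
from plant import *
from scipy.spatial.transform import Rotation as R
def ray(n,px):
    c=get_calibration(n);K=np.array([[c['fx'],0,c['cx']],[0,c['fy'],c['cy']],[0,0,1]])
    u=cv2.undistortPoints(np.array([[px]],float),K,np.array(c['dist_coeffs']))[0,0]
    return np.array(c['eye']),R.from_rotvec(c['orientation']).as_matrix()@[u[0],u[1],1]
def atz(n,px,z):
    e,d=ray(n,px);return e+d*(z-e[2])/d[2]
def proj(n,P):
    c=get_calibration(n);K=np.array([[c['fx'],0,c['cx']],[0,c['fy'],c['cy']],[0,0,1]])
    Rm=R.from_rotvec(c['orientation']).as_matrix().T
    return cv2.projectPoints((np.atleast_2d(P)-c['eye'])@Rm.T,np.zeros(3),np.zeros(3),K,np.array(c['dist_coeffs']))[0][:,0]
def pose():
    s=read_state();return s['tool_pos'],R.from_rotvec(s['orientation'])
E
python3 - <<'E'
from h import *
t=cv2.imread("pics/top0.png")[135:255,295:455]
s=cv2.imread("pics/side0.png")[250:384,250:430]
cv2.imwrite("pics/topc.png",cv2.resize(t,(800,600),interpolation=cv2.INTER_CUBIC))
cv2.imwrite("pics/sidec.png",cv2.resize(s,(720,536),interpolation=cv2.INTER_CUBIC))
for n,p,z in(("hub",(385,195),.106),("end",(311,216),.106),("ptr",(356,157),.126),("feed",(160,158),.06)):print(n,atz("top",p,z).round(3))
E
```

```text
hub [ 0.578 -0.136  0.106]
end [0.521 0.054 0.106]
ptr [ 0.672 -0.057  0.126]
feed [0.671 0.454 0.06 ]
```

View pics/topc.png

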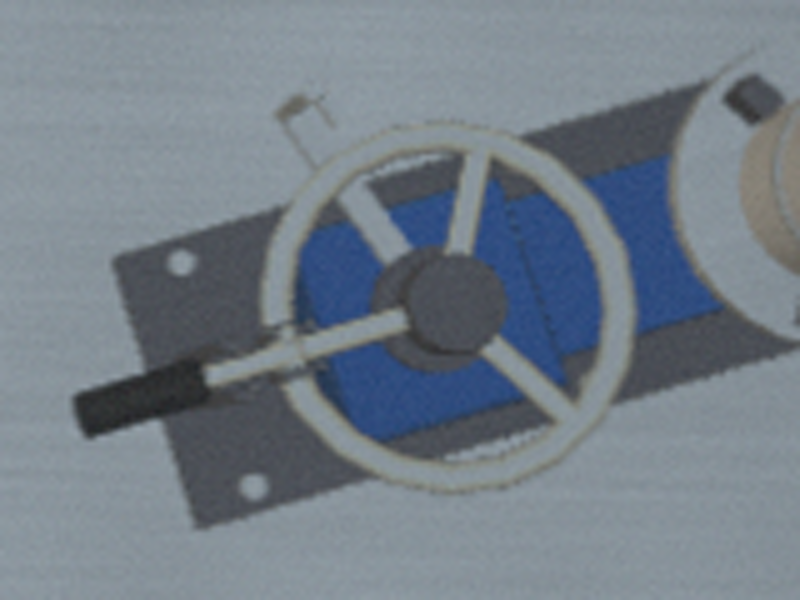

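View pics/sidec.png

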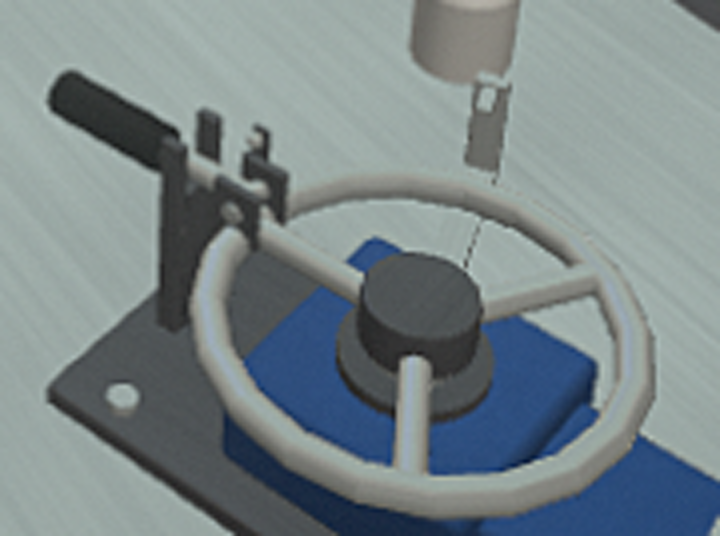

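The enlarged top view shows the rim spanning x 261–636 and y 122–492. The handle runs from (205,375) to (83,417), and the pointer top is near (290–330, 95–125). In the side crop the tab top is near (491,78). I'll compare these with the given sizes.

Run:
```python
from h import *
T=lambda x,y:((x+.5)/5-.5+295,(y+.5)/5-.5+135)
S=lambda x,y:((x+.5)/4-.5+250,(y+.5)/4-.5+250)
th=np.linspace(0,2*np.pi,9)[:-1]
# rim extents -> centre
c=(atz("top",T(261,310),.09)+atz("top",T(636,305),.09)+atz("top",T(448,122),.09)+atz("top",T(448,492),.09))/4
for a in((261,310),(636,305),(448,122),(448,492)):print(np.linalg.norm(atz("top",T(*a),.09)-c))
sr=[atz("side",S(*a),.09) for a in((193,300),(654,390),(400,174),(470,516))]
print("c",c,"hubtop",atz("top",T(457,303),.115))
A=cv2.minEnclosingCircle(np.array([p[:2] for p in sr],np.float32));print("side rim",A)
for p in((83,417),(205,375)):
    g=atz("top",T(*p),.106);print("grip",g,np.hypot(*(g-c)[:2]),np.degrees(np.arctan2(*(g-c)[1::-1])))
for p in((52,95),(170,155)):
    g=atz("side",S(*p),.106);print("sgrip",g,np.hypot(*(g-c)[:2]),np.degrees(np.arctan2(*(g-c)[1::-1])))
for n,p in(("top",T(295,103)),("top",T(278,115)),("top",T(306,95)),("top",T(325,100)),("top",T(335,125)),("side",S(491,77)),("side",S(472,80)),("side",S(510,85))):
    g=atz(n,p,.126);print(n,g,np.hypot(*(g-c)[:2]),np.degrees(np.arctan2(*(g-c)[1::-1])))
```

```text
0.09801486908372932
0.09823872736582942
0.09776940856003083
0.09650674352146951
c [ 0.5772554  -0.13950878  0.09      ] hubtop [ 0.57657628 -0.1357366   0.115     ]
side rim ((0.576526403427124, -0.13840658962726593), 0.09690932929515839)
grip [0.5154587  0.05393516 0.106     ] 0.20307483795329276 107.71636078657731
grip [ 0.5380186  -0.00866989  0.106     ] 0.13659554356648368 106.6932728512257
sgrip [0.51008663 0.05829964 0.106     ] 0.20890144772313377 108.75567948100827
sgrip [ 0.53556986 -0.00764375  0.106     ] 0.1382970413540968 107.542932985968
top [ 0.67643245 -0.05104603  0.126     ] 0.13289749966571934 41.731940364822655
top [ 0.67005612 -0.04231297  0.126     ] 0.13438377474456137 46.32515810736102
top [ 0.68068448 -0.0567031   0.126     ] 0.13249284985004622 38.6808843321474
top [ 0.67828147 -0.0663935   0.126     ] 0.12470810496046618 35.89426948845591
top [ 0.66544699 -0.07137477  0.126     ] 0.11144505435576858 37.688531342940294
side [ 0.68493125 -0.05824454  0.126     ] 0.13489983336928307 37.04228907376114
side [ 0.67567597 -0.05537431  0.126     ] 0.12948056565645114 40.52536229911531
side [ 0.68857513 -0.06729028  0.126     ] 0.13269360773135155 32.97342931316431
```

```bash
cat >> h.py <<'E'
C=np.array([.577,-.1385]);TH=np.radians(107.4)
def tool(th_x,tilt):  # x axis heading th_x, fingers tilted inward (towards -x heading) by tilt
    x=np.array([np.cos(th_x),np.sin(th_x),0]);z=np.array([0,0,-1.]);M=np.c_[x,np.cross(z,x),z]
    return R.from_matrix(M)*R.from_rotvec([0,-tilt,0])
def rows(gp,Rt,grip):  # gp = grasp point target
    p,r=pose();tcp=np.array(gp)+Rt.apply([0,0,.019])
    d=r.inv().apply(tcp-p)/.5;w=(r.inv()*Rt).as_rotvec()/(np.pi/2)
    print([grip]+[round(float(v),4) for v in (*d,*w)])
    return d,w
def G(rad,z,th=TH): return np.array([*(C+rad*np.array([np.cos(th),np.sin(th)])),z])
E
python3 - <<'E'
from h import *
print(G(.185,.106)); rows(G(.185,.30),tool(TH,0),1)
E
```

```text
[0.52167745 0.03803446 0.106     ]
[1, -0.9008, -0.6671, -0.2006, -0.001, 0.0003, 0.5133]
```

```bash
python3 -m crank '[[[1,0,0,-0.2,0,0,0],[1,-0.2,-0.15,-0.2,0,0,0.1],[1,-0.32,-0.24,-0.2,0,0,0.2],[1,-0.42,-0.31,-0.2,0,0,0.3],[1,-0.52,-0.39,-0.2,0,0,0.4]]]' 20
python3 - <<'E'
from h import *
rows(G(.185,.30),tool(TH,0),1)
E
```

```text
t: 0.72
tool_pos: [0.3786, 0.3157, 0.2778]
orientation: [1.634, 2.683, 0.0]
force: [1.4, 0.7, 0.3]
opening: 0.0931
gripper_force: 0.0
[1, -0.6248, -0.0007, -0.0064, 0.0001, 0.0, 0.1103]
```

```bash
python3 -m crank '[[[1,-0.12,0,0,0,0,0.05],[1,-0.24,0,0,0,0,0.11],[1,-0.36,0,0,0,0,0.11],[1,-0.48,0,0,0,0,0.11],[1,-0.57,0,0,0,0,0.11]]]'
python3 - <<'E'
from h import *
p,r=pose();im=read_camera("wrist");np.savez("w0.npz",p=p,r=r.as_rotvec())
cv2.imwrite("pics/w0.png",im[:,:,::-1])
rows(G(.185,.20),tool(TH,.5),1)
E
```

```text
t: 1.35
tool_pos: [0.5106, 0.0625, 0.2773]
orientation: [-1.855, -2.535, 0.001]
force: [-0.1, 0.9, -0.1]
opening: 0.0935
gripper_force: 0.0
[1, -0.0623, 0.0063, 0.1871, -0.0006, -0.3166, 0.001]
```

View pics/w0.png

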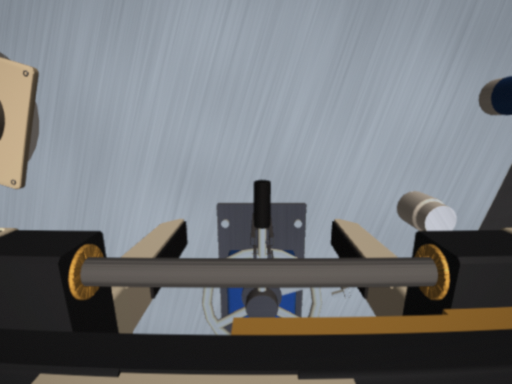

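The wrist picture shows the black sleeve from (262,182) to (262,228), upright in the image and centred. The pointer is near (345,292). I'll work these out in world coordinates.

```bash
cat >> h.py <<'E'
def watz(f,px,z):
    d0=np.load(f);c=get_calibration("wrist");K=np.array([[c['fx'],0,c['cx']],[0,c['fy'],c['cy']],[0,0,1]])
    u=cv2.undistortPoints(np.array([[px]],float),K,np.array(c['dist_coeffs']))[0,0];m=np.array(c['mount'])
    r=R.from_rotvec(d0['r']);e=d0['p']+r.apply(m[:3,3]);d=r.apply(m[:3,:3]@[u[0],u[1],1]);return e+d*(z-e[2])/d[2]
def rel(g):return g.round(4),np.hypot(*(g[:2]-C)).round(4),np.degrees(np.arctan2(*(g[:2]-C)[::-1])).round(1)
E
python3 - <<'E'
from h import *
for p in((262,181),(262,228)):print(rel(watz("w0.npz",p,.106)))
for p in((204,297),(317,297)):print(rel(watz("w0.npz",p,.09)))
for p in((342,293),(349,292),(336,293)):print(rel(watz("w0.npz",p,.126)))
im=cv2.imread("pics/w0.png")[170:310,190:370]
cv2.imwrite("pics/w0c.png",cv2.resize(im,(720,560),interpolation=cv2.INTER_CUBIC))
E
```

```text
(array([0.5168, 0.0582, 0.106 ]), np.float64(0.2057), np.float64(107.0))
(array([ 0.5379, -0.0075,  0.106 ]), np.float64(0.1367), np.float64(106.6))
(array([ 0.4868, -0.155 ,  0.09  ]), np.float64(0.0917), np.float64(-169.6))
(array([ 0.6613, -0.0996,  0.09  ]), np.float64(0.0929), np.float64(24.7))
(array([ 0.6785, -0.0617,  0.126 ]), np.float64(0.1272), np.float64(37.1))
(array([ 0.6878, -0.0571,  0.126 ]), np.float64(0.1374), np.float64(36.3))
(array([ 0.67  , -0.0643,  0.126 ]), np.float64(0.1189), np.float64(38.6))
```

View pics/w0c.png

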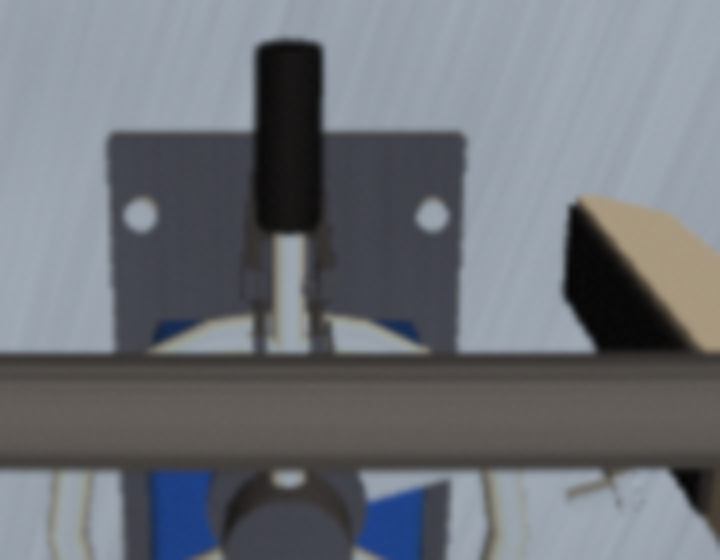

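The sleeve lies at 107° about the hub and ends at 205 mm (expected 205), which agrees. The pointer is at about 38°. Next I'll tilt 0.5 rad and lower.

```bash
sed -i 's/107.4/107.0/' h.py; python3 -m crank '[[[1,0,0,0,0,-0.1,0],[1,-0.015,0.003,0.05,0,-0.2,0],[1,-0.03,0.006,0.1,0,-0.3,0],[1,-0.05,0.006,0.15,0,-0.317,0],[1,-0.062,0.006,0.187,0,-0.317,0]]]'
python3 - <<'E'
from h import *
rows(G(.185,.106),tool(TH,.5),1);print(read_state()['q'].round(2))
E
```

```text
t: 2.02
tool_pos: [0.5213, 0.0369, 0.182]
orientation: [1.597, 2.192, -0.409]
force: [-0.3, -0.2, 0.0]
opening: 0.093
gripper_force: 0.0
[1, 0.0742, 0.0042, 0.1706, 0.0027, -0.0015, 0.0088]
[ 0.36 -0.07  1.79 -0.5   1.47  0.11]
```

```bash
python3 -m crank '[[[1,0.02,0.001,0.045,0,0,0],[1,0.04,0.002,0.09,0,0,0],[1,0.058,0.004,0.133,0,0,0],[1,0.074,0.004,0.17,0.003,0,0.009],[1,0.074,0.004,0.17,0.003,0,0.009]]]'
python3 - <<'E'
from h import *
rows(G(.185,.106),tool(TH,.5),1);p,r=pose();print(rel(p+r.apply([0,0,-.019])))
E
```

```text
t: 2.65
tool_pos: [0.5257, 0.0283, 0.0903]
orientation: [1.618, 2.177, -0.411]
force: [-0.4, 0.3, 1.0]
opening: 0.0931
gripper_force: 0.0
[1, 0.0034, 0.0006, 0.0004, -0.0014, -0.0015, -0.0022]
(array([0.5231, 0.037 , 0.107 ]), np.float64(0.1836), np.float64(107.1))
```

Now I'll close the fingers, moderately firm.

```bash
python3 -m crank '[[[0,0.003,0,0,0,0,0],[-0.3,0.003,0,0,0,0,0],[-0.7,0.003,0,0,0,0,0],[-1,0.003,0,0,0,0,0],[-1,0.003,0,0,0,0,0]]]' 20
python3 - <<'E'
from h import *
for a in np.radians([10,20,30,40,50,60,70,80,88]):
    rows(G(.09+.095*np.cos(a),.106+.095*np.sin(a)),tool(TH,.5*(1-a/1.57)),-1)
E
```

```text
t: 3.28
tool_pos: [0.5265, 0.0305, 0.0914]
orientation: [1.616, 2.177, -0.408]
force: [-0.1, -0.6, -0.4]
opening: 0.0477
gripper_force: 0.0
[-1, -0.0152, -0.0021, -0.0236, 0.0009, 0.0341, -0.0022]
[-1, -0.0359, -0.002, -0.0478, 0.001, 0.0694, -0.0022]
[-1, -0.0604, -0.0018, -0.0678, 0.001, 0.1048, -0.0021]
[-1, -0.088, -0.0017, -0.0829, 0.0011, 0.1402, -0.0021]
[-1, -0.1177, -0.0016, -0.0929, 0.0011, 0.1756, -0.0021]
[-1, -0.1486, -0.0015, -0.0972, 0.0012, 0.211, -0.002]
[-1, -0.1797, -0.0014, -0.0959, 0.0013, 0.2464, -0.002]
[-1, -0.2099, -0.0013, -0.089, 0.0013, 0.2818, -0.002]
[-1, -0.2329, -0.0012, -0.0796, 0.0014, 0.3101, -0.002]
```

```bash
python3 -m crank '[[[-1,0,0,0,0,0,0],[-1,0,0,0,0,0,0],[-1,0,0,0,0,0,0],[-1,0,0,0,0,0,0],[-1,0,0,0,0,0,0]]]' 20
python3 - <<'E'
from h import *
p,r=pose();print(rel(p+r.apply([0,0,-.019])))
for a in np.radians([10,20,30,40,45]):
    rows(G(.09+.095*np.cos(a),.106+.095*np.sin(a)),tool(TH,.5*(1-a/1.57)),-1)
E
```

```text
t: 3.9
tool_pos: [0.5264, 0.0304, 0.0912]
orientation: [1.616, 2.177, -0.408]
force: [-0.3, -0.8, 0.7]
opening: 0.0011
gripper_force: 0.0
(array([0.5237, 0.0391, 0.1079]), np.float64(0.1854), np.float64(106.7))
[-1, -0.0152, -0.0019, -0.0239, 0.0007, 0.0341, -0.0022]
[-1, -0.0359, -0.0018, -0.0481, 0.0008, 0.0694, -0.0021]
[-1, -0.0605, -0.0017, -0.0681, 0.0009, 0.1048, -0.0021]
[-1, -0.088, -0.0016, -0.0832, 0.0009, 0.1402, -0.0021]
[-1, -0.1027, -0.0015, -0.0889, 0.0009, 0.1579, -0.0021]
```

The fingers shut on nothing, so I'll take a look.

Run:
```python
from h import *
p,r=pose();np.savez("w1.npz",p=p,r=r.as_rotvec())
w=read_camera("wrist")[:,:,::-1];s=read_camera("side")[:,:,::-1];t=read_camera("top")[:,:,::-1]
cv2.imwrite("pics/s1f.png",s)
S=cv2.resize(s[190:340,200:400],(400,300),interpolation=cv2.INTER_CUBIC)
T=cv2.resize(t[130:280,255:455],(400,300),interpolation=cv2.INTER_CUBIC)
W=cv2.resize(w,(400,300))
cv2.imwrite("pics/m1.png",np.vstack([np.hstack([S,T]),np.hstack([W,0*W])]))
print(proj("side",[G(.185,.106),p+r.apply([0,0,-.019]),p]),proj("top",[G(.185,.106),p]))
```

```text
[[273.50800834 276.86853413]
 [273.67104907 275.76769459]
 [277.14160357 284.48476903]] [[317.26135505 215.1822314 ]
 [319.38524016 214.14219039]]
```

View pics/m1.png

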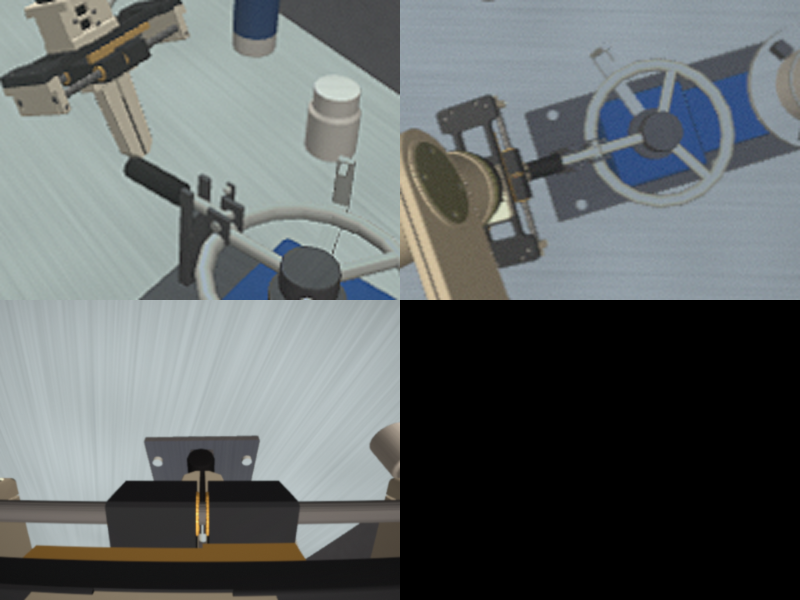

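The side view shows the shut fingers ending near full-image (272,267), above or behind the sleeve. The TCP should project at (277,284), inside or below the sleeve. I'll check the projection against the first pictures and crop closer.

Run:
```python
from h import *
print(proj("side",[[.2665,.537,.180],[.2665,.537,.2]]),proj("top",[[.2665,.537,.180]]))
print(proj("side",[G(.205,.106),G(.138,.106),G(.205,.118),[.577,-.1385,.09]]))
e,d=ray("side",(272,267));p,r=pose();a=p-e;d/=np.linalg.norm(d);print("nearest",e+d*(a@d), p)
s=cv2.imread("pics/s1f.png");t=cv2.imread("pics/side0.png")
A=cv2.resize(s[225:325,225:305],(400,500),interpolation=cv2.INTER_CUBIC)
B=cv2.resize(t[80:205,10:110],(400,500),interpolation=cv2.INTER_CUBIC)
cv2.imwrite("pics/s1c.png",np.hstack([A,B]))
```

```text
[[ 74.23655756 173.30580768]
 [ 72.46367465 165.86510235]] [[101.65943138 324.99017508]]
[[265.86984675 272.41073664]
 [292.27528835 287.83298254]
 [265.84805843 267.60437904]
 [354.36074405 331.50185573]]
nearest [0.52881358 0.05367113 0.11731443] [0.52638259 0.0304482  0.09119823]
```

View pics/s1c.png

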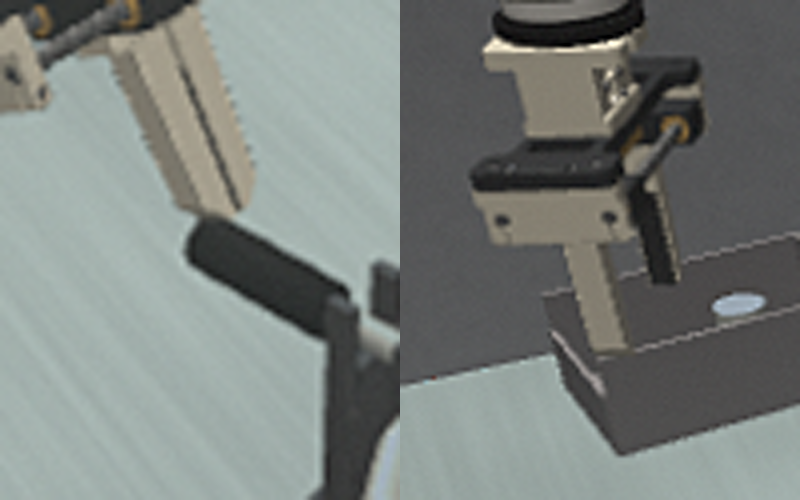

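Three views agree. In the first side picture, the shut-finger side picture and the wrist picture, the fingertips end about 38–44 mm short of the reported TCP. The fingers therefore closed just above the sleeve. I'll measure grasp points with a 58 mm offset, reopen, advance and re-grip.

```bash
sed -i 's/\[0,0,.019\]/[0,0,.058]/' h.py
python3 -m crank '[[[1,0,0,0,0,0,0],[1,0,0,0,0,0,0],[1,0,0,0,0,0,0],[1,0,0,0,0,0,0],[1,0,0,0,0,0,0]]]'
python3 -m crank '[[[1,0,0,0,0,0,0],[1,0,0,0,0,0,0],[1,0,0,0,0,0,0],[1,0,0,0,0,0,0],[1,0,0,0,0,0,0]]]'
python3 - <<'E'
from h import *
rows(G(.185,.106),tool(TH,.5),1)
E
```

```text
t: 4.68
tool_pos: [0.5264, 0.0305, 0.0912]
orientation: [1.616, 2.177, -0.408]
force: [-0.6, -0.3, -0.0]
opening: 0.0456
gripper_force: 0.0
t: 5.3
tool_pos: [0.5264, 0.0305, 0.0912]
orientation: [1.616, 2.177, -0.408]
force: [-0.1, -1.0, 0.5]
opening: 0.0919
gripper_force: 0.0
[1, 0.0008, -0.0021, 0.0818, 0.0007, -0.0013, -0.0022]
```

```bash
python3 -m crank '[[[1,0,-0.002,0.02,0,0,-0.002],[1,0,-0.002,0.04,0,0,-0.002],[1,0,-0.002,0.06,0,0,-0.002],[1,0,-0.002,0.08,0,0,-0.002],[0,0,-0.002,0.08,0,0,-0.002]]]'
python3 -m crank '[[[-1,0,0,0,0,0,0],[-1,0,0,0,0,0,0],[-1,0,0,0,0,0,0],[-1,0,0,0,0,0,0],[-1,0,0,0,0,0,0]]]' 20
python3 -m crank '[[[-1,0,0,0,0,0,0],[-1,0,0,0,0,0,0],[-1,0,0,0,0,0,0],[-1,0,0,0,0,0,0],[-1,0,0,0,0,0,0]]]' 20
python3 - <<'E'
from h import *
for a in np.radians([9,18,27,36,45]):
    rows(G(.09+.095*np.cos(a),.106+.095*np.sin(a)),tool(TH,.5*(1-a/1.57)),-1)
E
```

```text
t: 5.92
tool_pos: [0.5303, 0.0112, 0.0549]
orientation: [1.614, 2.18, -0.411]
force: [-0.1, 0.1, -0.3]
opening: 0.0871
gripper_force: 0.0
t: 6.55
tool_pos: [0.5311, 0.012, 0.0562]
orientation: [1.613, 2.18, -0.409]
force: [0.5, 0.2, -0.2]
opening: 0.0373
gripper_force: 0.0
t: 7.18
tool_pos: [0.531, 0.0119, 0.0561]
orientation: [1.613, 2.18, -0.409]
force: [-1.1, 1.3, 1.1]
opening: 0.0236
gripper_force: 20.0
[-1, -0.0097, 0.0, -0.0234, 0.0006, 0.0305, -0.0002]
[-1, -0.0239, 0.0, -0.0459, 0.0007, 0.0624, -0.0002]
[-1, -0.0413, 0.0001, -0.0654, 0.0007, 0.0942, -0.0002]
[-1, -0.0614, 0.0001, -0.0813, 0.0007, 0.1261, -0.0001]
[-1, -0.0836, 0.0001, -0.0932, 0.0007, 0.1579, -0.0001]
```

The grip is good: 23.6 mm opening at 20 N. Now I'll lift along the arc.

```bash
python3 -m crank '[[[-1,-0.01,0,-0.023,0,0.03,0],[-1,-0.024,0,-0.046,0,0.062,0],[-1,-0.041,0,-0.065,0,0.094,0],[-1,-0.061,0,-0.081,0,0.126,0],[-1,-0.084,0,-0.093,0,0.158,0]]]'
python3 - <<'E'
from h import *
p,r=pose();g=p+r.apply([0,0,-.058]);print(rel(g))
for a in np.radians([54,63,72,81,90]):
    rows(G(.09+.095*np.cos(a),.106+.095*np.sin(a)),tool(TH,.5*(1-a/1.57)),-1)
E
```

```text
t: 7.8
tool_pos: [0.5346, -0.0018, 0.1166]
orientation: [1.745, 2.36, -0.217]
force: [0.2, -0.7, -5.1]
opening: 0.024
gripper_force: 20.0
(array([0.5305, 0.0117, 0.1729]), np.float64(0.1573), np.float64(107.2))
[-1, -0.0216, 0.0011, -0.0139, 0.0002, 0.0301, 0.0004]
[-1, -0.0442, 0.0011, -0.0232, 0.0001, 0.0619, 0.0004]
[-1, -0.068, 0.0011, -0.0283, 0.0001, 0.0938, 0.0004]
[-1, -0.0921, 0.0011, -0.0289, 0.0001, 0.1256, 0.0005]
[-1, -0.1158, 0.001, -0.0252, 0.0001, 0.1574, 0.0005]
```

```bash
python3 -m crank '[[[-1,-0.022,0.001,-0.014,0,0.03,0],[-1,-0.044,0.001,-0.023,0,0.062,0],[-1,-0.068,0.001,-0.028,0,0.094,0],[-1,-0.092,0.001,-0.029,0,0.125,0],[-1,-0.116,0.001,-0.025,0,0.157,0]]]'
python3 -m crank '[[[-1,0,0,0,0,0,0],[-1,0,0,0,0,0,0],[-1,0,0,0,0,0,0],[-1,0,0,0,0,0,0],[-1,0,0,0,0,0,0]]]'
python3 - <<'E'
from h import *
p,r=pose();g=p+r.apply([0,0,-.058]);print(rel(g))
s=read_camera("side")[:,:,::-1];t=read_camera("top")[:,:,::-1];W=read_camera("wrist")[:,:,::-1]
f=lambda a:cv2.resize(a,(400,300),interpolation=cv2.INTER_CUBIC)
cv2.imwrite("pics/m2.png",np.vstack([np.hstack([f(s[190:340,240:440]),f(t[120:270,285:485])]),np.hstack([f(W),f(s)])]))
E
```

```text
t: 8.43
tool_pos: [0.5508, -0.0524, 0.1435]
orientation: [1.867, 2.526, 0.001]
force: [-2.6, 2.5, -2.3]
opening: 0.0231
gripper_force: 20.0
t: 9.05
tool_pos: [0.551, -0.0524, 0.1433]
orientation: [1.866, 2.524, -0.002]
force: [-2.7, -4.5, 1.8]
opening: 0.0226
gripper_force: 20.0
(array([ 0.5509, -0.0522,  0.2013]), np.float64(0.0901), np.float64(106.8))
```

View pics/m2.png

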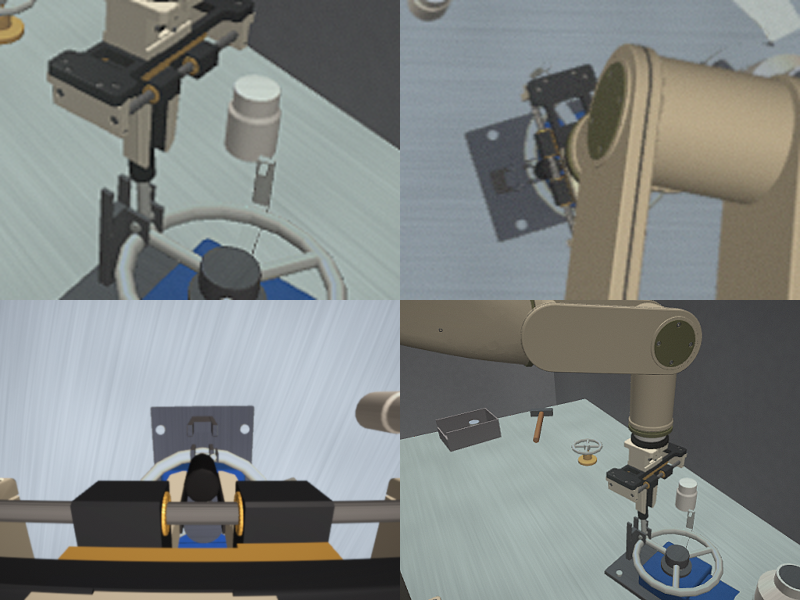

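The handle stands upright between the prongs' plane and the hub, with the grasp point at 90 mm radius, 201 mm up and 106.8°. Next I'll crank clockwise to 38°.

Run:
```python
from h import *
for d in(100,93,86,79,72):
    t=np.radians(d);rows(G(.09,.201,t),tool(t,0),-1)
```

```text
[-1, -0.001, 0.0212, 0.0008, 0.0006, 0.0018, 0.0782]
[-1, -0.005, 0.0428, 0.0008, 0.0007, 0.0018, 0.156]
[-1, -0.0116, 0.0638, 0.0008, 0.0008, 0.0017, 0.2337]
[-1, -0.0208, 0.0838, 0.0009, 0.0009, 0.0017, 0.3115]
[-1, -0.0323, 0.1025, 0.0009, 0.001, 0.0016, 0.3893]
```

```bash
python3 -m crank '[[[-1,-0.001,0.021,0.001,0,0.002,0.078],[-1,-0.005,0.043,0.001,0,0.002,0.156],[-1,-0.012,0.064,0.001,0,0.002,0.234],[-1,-0.021,0.084,0.001,0,0.002,0.312],[-1,-0.032,0.103,0.001,0,0.002,0.389]]]' 25
python3 - <<'E'
from h import *
p,r=pose();g=p+r.apply([0,0,-.058]);print(rel(g))
for d in(65,58,51,44,38):
    t=np.radians(d);rows(G(.09,.201,t),tool(t,0),-1)
E
```

```text
t: 9.82
tool_pos: [0.6051, -0.0523, 0.1433]
orientation: [-2.544, -1.842, -0.003]
force: [-5.5, -0.7, 4.8]
opening: 0.0226
gripper_force: 25.1
(array([ 0.6051, -0.0524,  0.2013]), np.float64(0.0906), np.float64(72.0))
[-1, -0.0026, 0.0217, 0.0007, 0.0003, -0.0011, 0.0756]
[-1, -0.0065, 0.0434, 0.0007, 0.0002, -0.0011, 0.1534]
[-1, -0.0131, 0.0643, 0.0007, 0.0002, -0.0011, 0.2312]
[-1, -0.0221, 0.0844, 0.0007, 0.0001, -0.0011, 0.309]
[-1, -0.0318, 0.1006, 0.0007, 0.0001, -0.0011, 0.3756]
```

```bash
python3 -m crank '[[[-1,-0.002,0.022,0.001,0,0,0.076],[-1,-0.006,0.043,0.001,0,0,0.153],[-1,-0.013,0.064,0.001,0,0,0.231],[-1,-0.022,0.084,0.001,0,0,0.309],[-1,-0.032,0.1,0.001,0,0,0.376]]]' 25
python3 -m crank '[[[-1,0,0,0,0,0,0],[-1,0,0,0,0,0,0],[-1,0,0,0,0,0,0],[-1,0,0,0,0,0,0],[-1,0,0,0,0,0,0]]]'
python3 - <<'E'
from h import *
p,r=pose();g=p+r.apply([0,0,-.058]);print(rel(g))
W=read_camera("wrist")[:,:,::-1];s=read_camera("side")[:,:,::-1]
cv2.imwrite("pics/m3.png",np.hstack([cv2.resize(s[200:350,280:430],(400,400),interpolation=cv2.INTER_CUBIC),cv2.resize(W,(400,400))]))
E
```

```text
t: 10.45
tool_pos: [0.6483, -0.0822, 0.1433]
orientation: [-2.969, -1.022, -0.005]
force: [-4.3, 1.6, 5.6]
opening: 0.0226
gripper_force: 25.0
t: 11.08
tool_pos: [0.6484, -0.0836, 0.1434]
orientation: [2.967, 1.028, 0.006]
force: [0.3, -2.7, 6.0]
opening: 0.0231
gripper_force: 25.0
(array([ 0.6482, -0.0836,  0.2014]), np.float64(0.0899), np.float64(37.6))
```

View pics/m3.png

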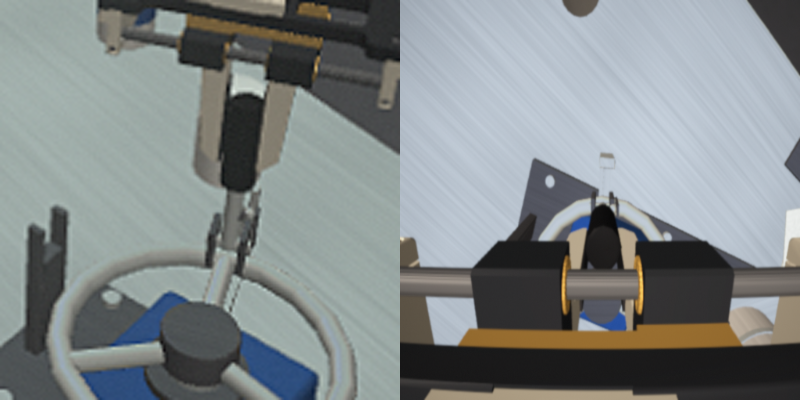

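The wrist panel shows the pointer tab at (607,160), directly beyond the upright handle at (602,215). That is aligned within about 2°, or 3 mm. I'll let go and rise.

```bash
python3 -m crank '[[[-0.4,0,0,0,0,0,0],[-0.3,0,0,0,0,0,0],[-0.2,0,0,0,0,0,0],[0.2,0,0,0,0,0,0],[0.6,0,0,0,0,0,0]]]'
python3 -m crank '[[[1,0,0,0,0,0,0],[1,0,0,0,0,0,0],[1,0,0,0,0,0,0],[1,0,0,0,0,0,0],[1,0,0,0,0,0,0]]]'
python3 -m crank '[[[1,0,0,-0.03,0,0,0],[1,0,0,-0.08,0,0,0],[1,0,0,-0.14,0,0,0],[1,0,0,-0.2,0,0,0],[1,0,0,-0.24,0,0,0]]]'
python3 -m crank '[[[1,-0.05,0,-0.06,0,0,0],[1,-0.1,0,-0.1,0,0,0],[1,-0.17,0,-0.1,0,0,0],[1,-0.24,0,-0.1,0,0,0],[1,-0.3,0,-0.1,0,0,0]]]'
python3 - <<'E'
from h import *
s=read_camera("side")[:,:,::-1];t=read_camera("top")[:,:,::-1]
f=lambda a:cv2.resize(a,(400,400),interpolation=cv2.INTER_CUBIC)
cv2.imwrite("pics/m4.png",np.hstack([f(s[220:370,280:430]),f(t[115:265,310:460])]))
t_=np.radians(38);print(proj("side",[G(.09,.221,t_),G(.09,.154,t_)]),proj("top",[G(.09,.221,t_)]))
E
```

```text
t: 11.8
tool_pos: [0.6478, -0.0836, 0.1425]
orientation: [2.969, 1.027, 0.003]
force: [0.1, 0.2, -0.2]
opening: 0.0528
gripper_force: 0.0
t: 12.42
tool_pos: [0.6478, -0.0837, 0.1426]
orientation: [2.969, 1.027, 0.003]
force: [0.3, 0.2, 0.6]
opening: 0.0931
gripper_force: 0.0
t: 13.05
tool_pos: [0.6483, -0.0839, 0.2658]
orientation: [2.967, 1.027, 0.007]
force: [0.3, -0.2, 0.2]
opening: 0.0929
gripper_force: 0.0
t: 13.68
tool_pos: [0.5285, -0.1772, 0.3129]
orientation: [2.968, 1.027, 0.003]
force: [-0.8, -0.5, 0.2]
opening: 0.0932
gripper_force: 0.0
[[371.81024794 240.66479039]
 [367.83582049 270.91021799]] [[378.16192224 159.70043385]]
```

View pics/m4.png

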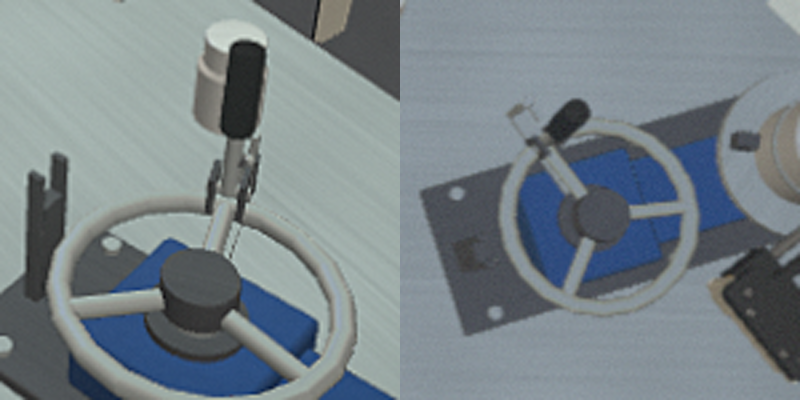

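The handle stands upright on its own. Its spoke points at the tab, with the spoke in the top panel running from (600,215) through (545,150) to the tab at (520,112), and the robot is clear.

```bash
python3 -c "
from plant import *
print(close_job())"
```

```text
the job is handed in; nothing more can be done
None
```

I swung the crank handle up until it latched and cranked the wheel clockwise to about 38°, where by the camera images it stands about 3 mm from the line of the pointer. I then released it still upright and handed the job in at about 14 s, with the small handwheel untouched; the hand-in gave no pass/fail result.

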